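# Point out the picked glassware and sign it off

## Task

Show a colleague what to take for the next preparation: point at the smaller of the two beakers, with the fingertips over its middle and a few centimetres above its rim, and stay there for at least two seconds; then point at the taller of the two brown bottles in the same way, over its cap, again for at least two seconds. Then sign off by pressing the white button on the grey box fully down with the fingertips, let it spring back and move clear. Touch, shift or lift none of the glassware or the other loose things, and raise the hand well above them on the way, so that the other beaker and the other bottle are never pointed at.

Things in the scene. Friction and masses are not known exactly. Their poses are not given: they have to be found in the camera images.
- small_beaker: the smaller of two open clear-glass beakers, 43 mm across, 58 mm high, a little liquid low inside. Loose, stands upright; origin at the centre of its underside, z up. Not to be touched.
- small_beaker_top (a point): centre of the small beaker's mouth at rim height, 58 mm above its origin
- large_beaker: the larger beaker, clear glass, 52 mm across, 70 mm high; not the one wanted. Loose, stands upright; origin at the centre of its underside, z up. Not to be touched.
- large_beaker_top (a point): centre of the large beaker's mouth at rim height, 70 mm above its origin
- tall_bottle: the taller of two round dark-brown glass bottles with screw cap, 67 mm across, 140 mm high to the top of the cap. Loose, stands upright; origin at the centre of its underside, z up. Not to be touched.
- tall_bottle_top (a point): centre of the top of the tall bottle's cap (cap 38 mm across), 140 mm above its origin
- short_bottle: the shorter brown bottle, same shape, 52 mm across, 95 mm high; not the one wanted. Loose, stands upright; origin at the centre of its underside, z up. Not to be touched.
- short_bottle_top (a point): centre of the top of the short bottle's cap, 95 mm above its origin
- funnel: white funnel standing on its wide rim, 62 mm across, 64 mm high, stem up. Loose, stands upright; origin at the centre of its underside, z up. Not to be touched.
- vial: small screw-cap glass vial, 25 mm across, 52 mm high. Loose, stands upright; origin at the centre of its underside, z up. Not to be touched.
- synth_cabinet: tall grey laboratory cabinet with a black top, fixed behind the right half of the work: 0.37 m wide in y, 0.36 m deep, 0.43 m high; origin at the middle of its underside, front face 0.18 m nearer the robot than the origin, with a small handle and hinges that stand out to 0.19 m from the origin. Keep the hand and arm clear of it
- check_box: sign-off box: grey rounded desk box, 90 x 80 mm, top face 30 mm above the worktop, fixed to the worktop, at the right of the work, turned up to 0.5 rad; origin at the centre of its underside. One large round white push button in a black collar stands in the middle of its top
- check_button_top (a point): centre of the top of the white button (36 mm across), 52 mm above the worktop when not pressed; moves down with the button
- check_button (a joint): travel of the button straight down, m: 0 up, 0.006 fully down against a spring that needs about 5 N at the bottom; springs back up when released

How it is judged:
On the way, in this order (a step that is already met when the one before it is completed fails the run):
1. the hand points down at the small beaker: over its middle and just above its rim, for two seconds (horizontal distance between the grasp point and small_beaker_top below 0.025 m and z of the grasp point in the frame of small_beaker_top between 0.015 and 0.085 m), for 2 s.
2. the hand points down at the tall bottle: over its cap and just above it, for two seconds (horizontal distance between the grasp point and tall_bottle_top below 0.025 m and z of the grasp point in the frame of tall_bottle_top between 0.015 and 0.085 m), for 2 s.
3. the fingertips press the button fully down (value of joint check_button above 0.0045 m and contact force between the fingers and check_box above 0.5 N), for 0.1 s.
At the end, for the whole second after the job is handed in: All loose things upright (0.15 rad), at rest, within 10 mm of their start; button up again (1.5 mm). Before, the point between the pads stood within 25 mm sideways of each wanted thing's middle and 15 to 85 mm above its top for 2 s, and the button went 4.5 mm down (distance of each of small_beaker, large_beaker, tall_bottle, short_bottle, funnel, vial from where it was at the start of the episode below 0.01 m and angle between each of small_beaker, large_beaker, tall_bottle, short_bottle, funnel, vial's own z axis and vertical below 0.15 rad and linear speed of each of small_beaker, large_beaker, tall_bottle, short_bottle, funnel, vial below 0.02 m/s and value of joint check_button below 0.0015 m); the robot touches nothing.
It fails at once if a beaker, a bottle, the funnel or the vial is touched (contact force between any of the fingers, the arm and small_beaker above 0.3 N or contact force between any of the fingers, the arm and large_beaker above 0.3 N or contact force between any of the fingers, the arm and tall_bottle above 0.3 N or contact force between any of the fingers, the arm and short_bottle above 0.3 N or contact force between any of the fingers, the arm and funnel above 0.3 N or contact force between any of the fingers, the arm and vial above 0.3 N).
It fails at once if one of them is shifted by over 10 mm, lifted or tipped (distance of any of small_beaker, large_beaker, tall_bottle, short_bottle, funnel, vial from where it was at the start of the episode above 0.01 m or angle between any of small_beaker, large_beaker, tall_bottle, short_bottle, funnel, vial's own z axis and vertical above 0.15 rad).
It fails at once if the large beaker is pointed at: the hand comes low over its middle (horizontal distance between the grasp point and large_beaker_top below 0.02 m and z of the grasp point in the frame of large_beaker_top between -0.02 and 0.07 m).
It fails at once if the short bottle is pointed at: the hand comes low over its middle (horizontal distance between the grasp point and short_bottle_top below 0.02 m and z of the grasp point in the frame of short_bottle_top between -0.02 and 0.07 m).
It also fails if it takes over 59 s, if anything falls off the work surface, if the arm or the gripper's body presses on something with over 40 N, if the wrist force passes 120 N, or if a joint passes its speed limit or range.

## Robot

A 6-joint arm with a two-finger parallel gripper is mounted at the origin on a cart in front of the work surface, level with it; the furniture and walls round the work are solid. World frame = base frame: x ahead of the robot, y to its left, z up, the work surface at z = 0. Lengths are in m, angles in rad, forces in N, time in s.
With the tool pointing down it reaches from about 0.375 to 0.975 m from the base axis. Payload 3.8 kg.
Tool frame: the origin (TCP) lies on the centre line of the jaws, within the pads' length; the fingertips stand 14 mm ahead of it and the grasp point (between the pads) lies 5 mm behind it (bot.finger_overhang is the distance from the TCP to the fingertips, in m); y points along the fingers, x is the direction in which the jaws open and shut, and the axes are right-handed (so a half turn about y gives the same grasp; the last joint's range is limited). The gripper opens to 85 mm and grips with 20 to 120 N. Pads are 22 mm wide; open, the fingers measure 114 mm over their backs; the gripper's body (76 mm by 85 mm) begins 54 mm behind the grasp point. The pads swing forward as they close: fully open they stand 13 mm farther back than shut.
Start: joints at [-1.329, 0.264, 1.604, -0, 1.274, -0.037], TCP at [0.186, -0.649, 0.245] pointing down, gripper open.
Joint ranges: [-2.63, 2.63], [-0.94, 2.18], [0.31, 2.57], [-1.31, 4.45], [0, 2.66], [-2.55, 2.55]. Speed limits (rad/s): [2.57, 2.57, 3.14, 3.14, 3.14, 3.14].

## Interface

Orientations are given as a rotation vector (axis times angle).
In Python, from workcell import readout, read_camera, bot, spotter gives the robot as it stands.
- The arm moves only by the tool jog_arm, never from a script. Its argument "increments" is a list of rows, each a list of 7 numbers: the shift along the tool's x, y, z in m, then the turn, a rotation vector about the tool's x, y, z in rad, then the opening, from 0 (shut) to 1 (fully open). A call has 1 to 10 rows; each row shifts and turns the pose as measured when the row begins, along the tool's axes as they then stand; what a row does not reach is not made up. A row lasts 1/8 s, in which the tool goes at most 62.5 mm and 10.7 degrees, less where a joint would pass 70% of its speed; a pose out of reach is approached as far as the arm can. A call with a gripper value outside its range is refused whole. The fingers move at their own pace and stop on an object; "force" is the grip in N (left out, the last holds). Time passes only in rows, so rows that do not move let the fingers close. It gives the time, the measured TCP pose, the force and the opening at its end, in the units of the state.
- readout.read_state(): the state, without advancing time (a new reading comes with each control period).
- read_camera(name): name is "side" or "top"; returns a dict with "img" (480x640x3 uint8, blue, green, red), "range_z" (480x640 float32, m along the optical axis (not along the pixel's ray), 0 where there is no reading), "fx", "fy", "cx", "cy" (pixels), "world_from_camera" (4x4, takes a point from camera to world coordinates). Camera axes: x right, y down, z forward; pixel columns grow to the right and rows downward; lengths in m; the calibration is good to about 2 mm. A picture is of the moment at which its call begins.
- bot.finish_job(): hands the job in, once; it reports no verdict.
Trained networks look in a picture, given as the dict that the camera call returned (one of the last four; its "shot" number tells which), for a name from the list of things; names that differ only in an ending like _2 or _b are one class to them, and where a whole thing is asked for, a point or a joint stands for the part that bears it (a point fixed in the world has none). Each returns a list of dicts, best first, with "p" (0 to 1); they miss things now and then, are a little off and sometimes report something else, mostly with a low value. They report only what shows in the picture. A call takes as long as a camera call.
- spotter.masks_of(picture, thing): "mask" (480x640 bool, what is visible of it) and "location" ([column, row] in pixels, amid what is visible of it).
- spotter.spot_point(picture, thing): "location" ([column, row] in pixels: a listed point, or the origin of a listed thing).
The state is a dict: "time": time; "q": joint angles; "joint_vel": joint speeds; "joint_torque": joint torques, N m; "tool_pos": TCP position; "tcp_rot": TCP orientation; "wrist_force": force on the tool from outside, world axes, zero at the start; "torque": the same for the moment, N m; "width": opening from 0.0 (shut) to 1.0 (fully open).
Only numpy, scipy, OpenCV 4.12 (cv2) and the standard library are available. Lean on these libraries where they do the work, as an engineer would, in place of code of your own. Each camera call takes 0.05 s, during which the arm holds its last target. There are 200 camera calls.

## Working session

There is one attempt and no reset: what is moved stays moved. The work goes in short steps, Python scripts to look and compute and a tool call to move; the robot and the scene stay as the last step left them, time stands still between calls to the robot, and variables do not carry over. Pictures are saved under pics/ and viewed, about 8 in all and at most 12, crops included, and the job is handed in when it is done.

Besides the shell and the picture viewer there is one more tool, called as a command line: name --pt "numbers of a row" for each row, then --argument value for the rest. jog_arm: Moves the arm, as the interface text tells. Its arguments: {"type":"object","properties":{"increments":{"type":"array"},"force":{"type":"number"}},"required":["increments"]}

```bash
mkdir -p pics; cat > h.py <<'E'
import numpy as np, cv2
from workcell import readout, read_camera, bot, spotter
def world(c,u,v,z=None,h=None):
    r=np.array([(u-c['cx'])/c['fx'],(v-c['cy'])/c['fy'],1.0]);T=np.array(c['world_from_camera'])
    if h is not None:
        d=T[:3,:3]@r; return T[:3,3]+d*(h-T[2,3])/d[2]
    return T[:3,:3]@(r*z)+T[:3,3]
E
python3 - <<'E'
from h import *
np.set_printoptions(precision=3,suppress=True)
H=dict(small_beaker_top=.058,large_beaker_top=.07,tall_bottle_top=.14,short_bottle_top=.095,check_button_top=.052,small_beaker=0,large_beaker=0,tall_bottle=0,short_bottle=0,funnel=0,vial=0,check_box=0,synth_cabinet=0)
for n in ("top","side"):
    c=read_camera(n); im=c['img'].copy(); print(n,np.array(c['world_from_camera'])[:3])
    for t,h in H.items():
        for r in spotter.spot_point(c,t)[:2]:
            u,v=r['location']; z=c['range_z'][int(np.clip(v,0,479)),int(np.clip(u,0,639))]
            print(t,round(r['p'],2),np.array([u,v]),world(c,u,v,h=h), world(c,u,v,z=z))
            if r['p']>.4:
                cv2.circle(im,(int(u),int(v)),3,(0,0,255),-1); cv2.putText(im,t.replace('_top','T')[:9],(int(u)+4,int(v)),0,.35,(0,0,255),1)
    cv2.imwrite(f'pics/{n}1.png',im)
print(readout.read_state())
E
```

```text
top [[-0.002 -0.999  0.049  0.506]
 [-1.     0.002  0.011  0.034]
 [-0.011 -0.049 -0.999  1.359]]
small_beaker_top 0.72 [325.1 290.3] [0.428 0.042 0.058] [0.426 0.042 0.021]
large_beaker_top 0.78 [374.8 285.8] [ 0.44  -0.092  0.07 ] [ 0.437 -0.099  0.001]
tall_bottle_top 0.91 [207.9 279.2] [0.461 0.34  0.14 ] [0.461 0.34  0.139]
short_bottle_top 0.74 [263.6 289.3] [0.433 0.204 0.095] [0.433 0.203 0.098]
short_bottle_top 0.38 [373.5 282.8] [ 0.45  -0.086  0.095] [ 0.445 -0.095  0.003]
check_button_top 0.69 [432.6 292.7] [ 0.421 -0.25   0.052] [ 0.42  -0.251  0.048]
check_button_top 0.52 [306.4 232.7] [0.585 0.093 0.052] [0.586 0.094 0.027]
large_beaker 0.64 [375.5 282.8] [ 0.445 -0.101  0.   ] [ 0.445 -0.101  0.002]
tall_bottle 0.6 [220.  279.3] [0.456 0.341 0.   ] [0.459 0.318 0.1  ]
short_bottle 0.85 [265.4 286.5] [0.435 0.211 0.   ] [0.439 0.202 0.072]
funnel 0.58 [307.5 237.4] [0.574 0.092 0.   ] [0.572 0.09  0.046]
vial 0.49 [348.3 243.3] [ 0.557 -0.024  0.   ] [ 0.555 -0.022  0.056]
check_box 0.97 [425.5 287.1] [ 0.433 -0.242  0.   ] [ 0.436 -0.232  0.048]
side [[-0.975 -0.102  
[... 777 characters left out ...]
5 306.7] [0.576 0.087 0.   ] [0.57  0.112 0.02 ]
vial 0.52 [336.7 278.6] [ 0.548 -0.027  0.   ] [ 0.545 -0.014  0.009]
check_box 0.81 [403.9 238.8] [ 0.414 -0.233  0.   ] [ 0.412 -0.203  0.018]
synth_cabinet 0.66 [388.8 285.2] [ 0.426 -0.024  0.   ] [0.32  1.082 0.801]
{'time': 1.4, 'q': array([-1.329,  0.264,  1.604, -0.   ,  1.274, -0.037]), 'joint_vel': array([ 0.   , -0.   ,  0.   , -0.   , -0.   ,  0.001]), 'joint_torque': array([ -0.   , -51.505, -36.771,  -0.   ,   0.001,  -0.   ]), 'tool_pos': array([ 0.186, -0.649,  0.245]), 'tcp_rot': array([-1.328,  1.001, -1.001]), 'wrist_force': array([-0.626,  0.061,  0.287]), 'torque': array([0.026, 0.013, 0.031]), 'width': 1.0006103224586052}
```

View pics/top1.png

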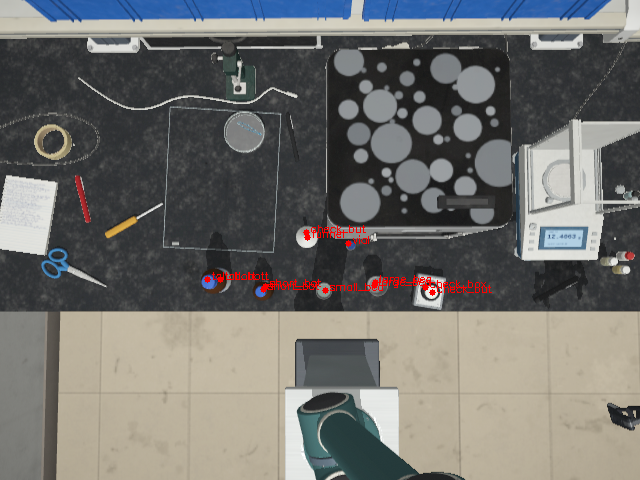

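View pics/side1.png

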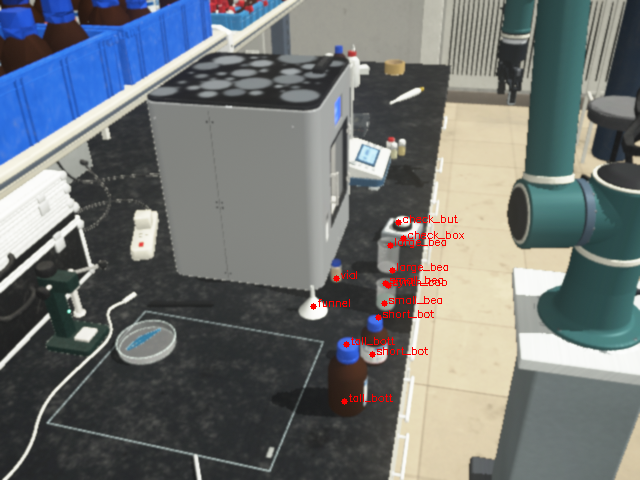

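```bash
python3 - <<'E'
from h import *
from scipy.spatial.transform import Rotation as R
np.set_printoptions(precision=3,suppress=True)
s=readout.read_state(); print(R.from_rotvec(s['tcp_rot']).as_matrix(), bot.finger_overhang)
c=read_camera('top')
# top caps / button: depth-based centroids; white button by colour
for t in ('check_button_top','small_beaker','large_beaker','tall_bottle','short_bottle','vial','funnel'):
    for r in spotter.masks_of(c,t)[:1]:
        v,u=np.nonzero(r['mask']); print(t,r['p'],u.min(),u.max(),v.min(),v.max(),len(u))
        z=c['range_z'][v,u]; P=np.array([world(c,a,b,z=d) for a,b,d in zip(u,v,z) if d>0])
        zt=np.percentile(P[:,2],97); Q=P[P[:,2]>zt-.008]; print('  top z',zt,'mid of upper',(Q.min(0)+Q.max(0))/2,np.ptp(Q,axis=0),len(Q))
im=cv2.resize(c['img'][210:330,180:480],None,fx=2.6,fy=2.6,interpolation=cv2.INTER_CUBIC); cv2.imwrite('pics/top2.png',im)
E
```

```text
[[ 0.275 -0.     0.961]
 [-0.961  0.     0.275]
 [-0.    -1.    -0.   ]] 0.014
check_button_top 0.6 424 437 286 298 136
  top z 0.05762427870762206 mid of upper [ 0.423 -0.246  0.054] [0.032 0.034 0.01 ] 109
small_beaker 0.5 316 331 282 298 206
  top z 0.060357630339524536 mid of upper [0.426 0.046 0.059] [0.038 0.041 0.012] 40
large_beaker 0.64 367 387 276 294 311
  top z 0.07190665238218903 mid of upper [ 0.441 -0.099  0.071] [0.046 0.051 0.014] 52
tall_bottle 0.71 425 436 287 298 115
  top z 0.05775666268012494 mid of upper [ 0.421 -0.245  0.055] [0.03  0.031 0.009] 99
short_bottle 0.77 253 273 281 300 323
  top z 0.09832349653065746 mid of upper [0.427 0.213 0.096] [0.024 0.026 0.011] 80
vial 0.37 346 354 241 250 65
  top z 0.05585434428148794 mid of upper [ 0.549 -0.028  0.053] [0.019 0.019 0.01 ] 45
funnel 0.61 296 317 226 247 372
  top z 0.036170118748960305 mid of upper [0.576 0.095 0.047] [0.025 0.028 0.037] 51
```

The two pictures match the networks' labels: blue bottle caps at (208,280) tall and (263,289) short, small beaker at (325,290), large beaker at (375,285), and the white button at (431,292). The one bad label is the `tall_bottle` mask, which landed on the button. For that bottle I use the point result instead: (0.459, 0.342), height 0.139. I'm moving now, keeping the tool orientation fixed.

jog_arm --pt "-0.029 0 0.026 0 0 0 0" --pt "-0.029 0 0.026 0 0 0 0" --pt "-0.029 0 0.026 0 0 0 0" --pt "-0.029 0 0.026 0 0 0 0" --pt "-0.029 0 0.026 0 0 0 0" --pt "-0.029 0 0.026 0 0 0 0" --pt "-0.029 0 0.026 0 0 0 0" --pt "-0.029 0 0.026 0 0 0 0" --pt "-0.029 0 0.026 0 0 0 0" --pt "-0.029 0 0.026 0 0 0 0"

```text
time: 3.05
tool_pos: [0.3602, -0.2911, 0.246]
tcp_rot: [-1.327, 1.002, -1.01]
wrist_force: [0.2, 0.4, -0.1]
width: -0.001
```

jog_arm --pt "-0.0306 0 0.0156 0 0 0 0" --pt "-0.0306 0 0.0156 0 0 0 0" --pt "-0.0306 0 0.0156 0 0 0 0" --pt "-0.0306 0 0.0156 0 0 0 0" --pt "-0.0306 0 0.0156 0 0 0 0" --pt "-0.0306 0 0.0156 0 0 0 0" --pt "-0.0306 0 0.0156 0 0 0 0" --pt "-0.0306 0 0.0156 0 0 0 0" --pt "-0.0306 0 0.0156 0 0 0 0" --pt "-0.0306 0 0.0156 0 0 0 0"

```text
time: 4.3
tool_pos: [0.4301, 0.0571, 0.2479]
tcp_rot: [-1.323, 0.994, -1.016]
wrist_force: [0.2, -0.5, -0.1]
width: 0.001
```

```bash
cat > g.py <<'E'
from h import *
import sys
from scipy.spatial.transform import Rotation as R
np.set_printoptions(precision=4,suppress=True)
s=readout.read_state(); M=R.from_rotvec(s['tcp_rot']).as_matrix(); t=np.array([float(a) for a in sys.argv[1:4]])
print(s['time'],s['tool_pos'],s['q'],'\n',M,'\n move',M.T@(t-s['tool_pos']))
E
python3 g.py .426 .046 .098
```

```text
4.3 [0.4301 0.0571 0.2479] [ 0.0799 -0.2179  2.0915 -0.0073  1.2563  1.3797] 
 [[ 0.2697  0.0123  0.9629]
 [-0.9629 -0.006   0.2698]
 [ 0.0091 -0.9999  0.0102]] 
 move [ 0.0082  0.1499 -0.0085]
```

jog_arm --pt "0.008 0 -0.008 0 0 0 0" --pt "0 0.03 0 0 0 0 0" --pt "0 0.03 0 0 0 0 0" --pt "0 0.03 0 0 0 0 0" --pt "0 0.03 0 0 0 0 0" --pt "0 0.02 0 0 0 0 0" --pt "0 0 0 0 0 0 0" --pt "0 0 0 0 0 0 0"

```text
time: 5.3
tool_pos: [0.4268, 0.0424, 0.1073]
tcp_rot: [-1.322, 0.988, -1.02]
wrist_force: [0.2, -0.3, 0.5]
width: 0.002
```

```bash
python3 g.py .426 .046 .098; python3 - <<'E'
from h import *
a=read_camera('top')['img'];b=read_camera('side')['img']
f=lambda i,r,c:cv2.resize(i[r:r+150,c:c+200],(400,300),interpolation=cv2.INTER_CUBIC)
cv2.imwrite('pics/c1.png',np.hstack([f(a,200,220),f(b,190,290)]))
E
```

```text
5.3 [0.4268 0.0424 0.1073] [ 0.0481 -0.0861  2.2571 -0.0111  0.953   1.3504] 
 [[ 0.2713  0.018   0.9623]
 [-0.9624 -0.0082  0.2715]
 [ 0.0128 -0.9998  0.0151]] 
 move [-0.0038  0.0093  0.0001]
```

View pics/c1.png

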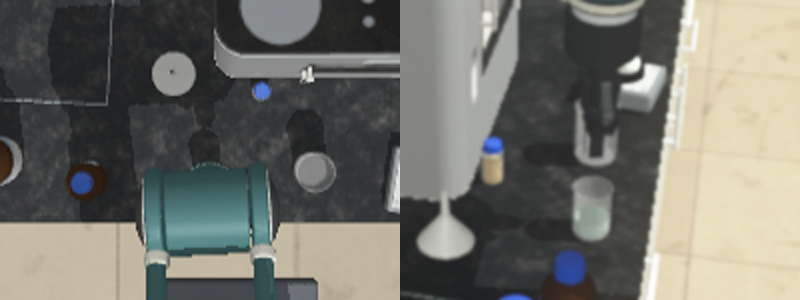

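The left half of the crop shows the hand covering the small beaker, with the large beaker free at (315,172). The right half shows the closed fingertips, at about (598,150), above the small beaker at (592,205). I'll hold here for more than 2 s.

jog_arm --pt "-0.003 0.005 0 0 0 0 0" --pt "0 0 0 0 0 0 0" --pt "0 0 0 0 0 0 0" --pt "0 0 0 0 0 0 0" --pt "0 0 0 0 0 0 0" --pt "0 0 0 0 0 0 0" --pt "0 0 0 0 0 0 0" --pt "0 0 0 0 0 0 0" --pt "0 0 0 0 0 0 0" --pt "0 0 0 0 0 0 0"

```text
time: 6.65
tool_pos: [0.4278, 0.0459, 0.1042]
tcp_rot: [-1.319, 0.984, -1.022]
wrist_force: [-0.1, 0.2, 0.1]
width: -0.003
```

jog_arm --pt "0 0 0 0 0 0 0" --pt "0 0 0 0 0 0 0" --pt "0 0 0 0 0 0 0" --pt "0 0 0 0 0 0 0" --pt "0 0 0 0 0 0 0" --pt "0 0 0 0 0 0 0" --pt "0 0 0 0 0 0 0" --pt "0 0 0 0 0 0 0" --pt "0 0 0 0 0 0 0" --pt "0 0 0 0 0 0 0"

```text
time: 7.9
tool_pos: [0.4279, 0.046, 0.1043]
tcp_rot: [-1.319, 0.984, -1.022]
wrist_force: [-0.3, 0.1, 0.1]
width: 0.004
```

```bash
python3 g.py .426 .046 .26
```

```text
7.9 [0.4279 0.046  0.1043] [ 0.0562 -0.0818  2.2598 -0.0113  0.9413  1.3579] 
 [[ 0.272   0.0228  0.962 ]
 [-0.9622 -0.0079  0.2723]
 [ 0.0138 -0.9997  0.0198]] 
 move [ 0.0016 -0.1557  0.0013]
```

jog_arm --pt "0 0 0 0 0 0 0" --pt "0 0 0 0 0 0 0" --pt "0 0 0 0 0 0 0" --pt "0 -0.03 0 -0.01 0 0.007 0" --pt "0 -0.035 0 -0.01 0 0.007 0" --pt "0 -0.04 0 0 0 0 0" --pt "0 -0.04 0 0 0 0 0" --pt "0 -0.02 0 0 0 0 0" --pt "0 0 0 0 0 0 0"

```text
time: 9.02
tool_pos: [0.4259, 0.0462, 0.2733]
tcp_rot: [-1.329, 1.006, -1.002]
wrist_force: [-0.6, 0.5, -0.1]
width: -0.002
```

```bash
python3 g.py .459 .343 .27
```

```text
9.025 [0.4259 0.0462 0.2733] [ 0.0497 -0.2347  2.0579  0.0004  1.3219  1.3446] 
 [[ 0.2723 -0.0035  0.9622]
 [-0.9622  0.0002  0.2723]
 [-0.0012 -1.     -0.0033]] 
 move [-0.2765  0.0032  0.1127]
```

jog_arm --pt "-0.0345 0 0.014 0 0 0 0" --pt "-0.0345 0 0.014 0 0 0 0" --pt "-0.0345 0 0.014 0 0 0 0" --pt "-0.0345 0 0.014 0 0 0 0" --pt "-0.0345 0 0.014 0 0 0 0" --pt "-0.0345 0 0.014 0 0 0 0" --pt "-0.0345 0 0.014 0 0 0 0" --pt "-0.03 0 0.012 0 0 0 0" --pt "0 0 0 0 0 0 0"

```text
time: 10.15
tool_pos: [0.4534, 0.3432, 0.2563]
tcp_rot: [-1.347, 1.017, -1.0]
wrist_force: [0.7, -0.2, -0.5]
width: 0.002
```

```bash
python3 g.py .459 .343 .185
```

```text
10.15 [0.4534 0.3432 0.2563] [0.602  0.0708 1.8073 0.0037 1.2858 1.8985] 
 [[ 0.2699 -0.0203  0.9627]
 [-0.9629 -0.0097  0.2698]
 [ 0.0038 -0.9997 -0.0222]] 
 move [0.0014 0.0712 0.0069]
```

jog_arm --pt "0.001 0.015 0.007 0.02 0 0.004 0" --pt "0 0.02 0 0 0 0 0" --pt "0 0.02 0 0 0 0 0" --pt "0 0.015 0 0 0 0 0" --pt "0 0 0 0 0 0 0" --pt "0 0 0 0 0 0 0"

```text
time: 10.9
tool_pos: [0.4574, 0.3383, 0.1785]
tcp_rot: [-1.337, 1.01, -1.006]
wrist_force: [0.3, 0.6, 0.4]
width: -0.004
```

```bash
python3 g.py .459 .343 .183; python3 - <<'E'
from h import *
a=read_camera('top')['img'];b=read_camera('side')['img']
f=lambda i,r,c:cv2.resize(i[r:r+150,c:c+200],(400,300),interpolation=cv2.INTER_CUBIC)
cv2.imwrite('pics/c2.png',np.hstack([f(a,200,140),f(b,270,280)]))
E
```

```text
10.9 [0.4574 0.3383 0.1785] [ 0.5939  0.1234  1.8978 -0.0015  1.1316  1.8929] 
 [[ 0.2691 -0.0086  0.9631]
 [-0.9631 -0.0074  0.2691]
 [ 0.0048 -0.9999 -0.0103]] 
 move [-0.004  -0.0046  0.0028]
```

View pics/c2.png

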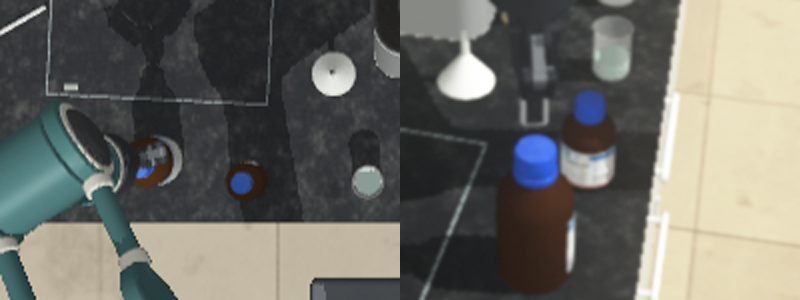

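The crop shows the closed fingertips at about (537,122), just above the tall bottle's blue cap at (535,155). The short bottle at (588,140) stands off to the side. I'll hold here.

jog_arm --pt "-0.004 -0.003 0.002 0 0 0 0" --pt "0 0 0 0 0 0 0" --pt "0 0 0 0 0 0 0" --pt "0 0 0 0 0 0 0" --pt "0 0 0 0 0 0 0" --pt "0 0 0 0 0 0 0" --pt "0 0 0 0 0 0 0" --pt "0 0 0 0 0 0 0" --pt "0 0 0 0 0 0 0" --pt "0 0 0 0 0 0 0"

```text
time: 12.25
tool_pos: [0.4594, 0.3442, 0.184]
tcp_rot: [-1.333, 1.008, -1.006]
wrist_force: [-0.3, 0.3, 0.6]
width: -0.0
```

jog_arm --pt "0 0 0 0 0 0 0" --pt "0 0 0 0 0 0 0" --pt "0 0 0 0 0 0 0" --pt "0 0 0 0 0 0 0" --pt "0 0 0 0 0 0 0" --pt "0 0 0 0 0 0 0" --pt "0 0 0 0 0 0 0" --pt "0 0 0 0 0 0 0" --pt "0 0 0 0 0 0 0" --pt "0 0 0 0 0 0 0"

```text
time: 13.5
tool_pos: [0.4594, 0.3442, 0.184]
tcp_rot: [-1.333, 1.008, -1.006]
wrist_force: [-0.5, 0.3, -0.5]
width: 0.002
```

jog_arm --pt "0 0 0 0 0 0 0" --pt "0 0 0 0 0 0 0" --pt "0 0 0 0 0 0 0" --pt "0 -0.03 0 0 0 0 0" --pt "0 -0.03 0 0 0 0 0" --pt "0 -0.02 0 0 0 0 0" --pt "0 0 0 0 0 0 0"

```text
time: 14.38
tool_pos: [0.4594, 0.3443, 0.2652]
tcp_rot: [-1.335, 1.009, -1.006]
wrist_force: [-0.3, 1.1, -0.2]
width: -0.001
```

```bash
python3 g.py .422 -.02 .27
```

```text
14.375 [0.4594 0.3443 0.2652] [ 0.6005  0.0676  1.7941 -0.0013  1.289   1.8987] 
 [[ 0.2696 -0.0068  0.963 ]
 [-0.963  -0.0062  0.2695]
 [ 0.0041 -1.     -0.0082]] 
 move [ 0.3407 -0.0023 -0.1342]
```

jog_arm --pt "0.034 0 -0.0134 0 0 0 0" --pt "0.034 0 -0.0134 0 0 0 0" --pt "0.034 0 -0.0134 0 0 0 0" --pt "0.034 0 -0.0134 0 0 0 0" --pt "0.034 0 -0.0134 0 0 0 0" --pt "0.034 0 -0.0134 0 0 0 0" --pt "0.034 0 -0.0134 0 0 0 0" --pt "0.034 0 -0.0134 0 0 0 0" --pt "0.034 0 -0.0134 0 0 0 0" --pt "0.034 0 -0.0134 0 0 0 0"

```text
time: 15.62
tool_pos: [0.4157, -0.029, 0.2554]
tcp_rot: [-1.35, 1.013, -0.995]
wrist_force: [0.5, -0.4, -0.0]
width: -0.003
```

```bash
python3 g.py .422 -.247 .25; python3 - <<'E'
from h import *
from scipy import ndimage
c=read_camera('top'); i=c['img'].astype(int)
# white button disc inside the dark collar
w=(i.min(2)>150); l,n=ndimage.label(w[270:315,405:455])
for k in range(1,n+1):
    v,u=np.nonzero(l==k); u=u+405; v=v+270
    if len(u)>20: print(len(u),u.min(),u.max(),v.min(),v.max(),world(c,u.mean(),v.mean(),h=.052))
print(i[280:306,432].min(1)); print(i[292,415:452].min(1))
cv2.imwrite('pics/c3.png',cv2.resize(c['img'][262:322,395:475],(640,480),interpolation=cv2.INTER_CUBIC))
E
```

```text
15.625 [ 0.4157 -0.029   0.2554] [-0.1196 -0.2369  2.0926 -0.0127  1.3058  1.1757] 
 [[ 0.2754 -0.0212  0.9611]
 [-0.9613 -0.0098  0.2753]
 [ 0.0036 -0.9997 -0.0231]] 
 move [ 0.2113  0.0074 -0.0538]
535 414 445 275 309 [ 0.42254884 -0.24150465  0.052     ]
138 425 437 285 298 [ 0.42314413 -0.24612168  0.052     ]
132 411 454 312 314 [ 0.36591204 -0.24945243  0.052     ]
[165 158 119  36  45 157 226 234 234 235 236 236 237 238 239 239 241 235
 199  51 109 190 226 226 227 218]
[127 164 162 221 222 200  38  54  53  89 199 238 238 238 237 237 237 237
 237 236 236 236 234  57  51 207 232 164 162  74  69  65  61  58  58  58
  53]
```

View pics/c3.png

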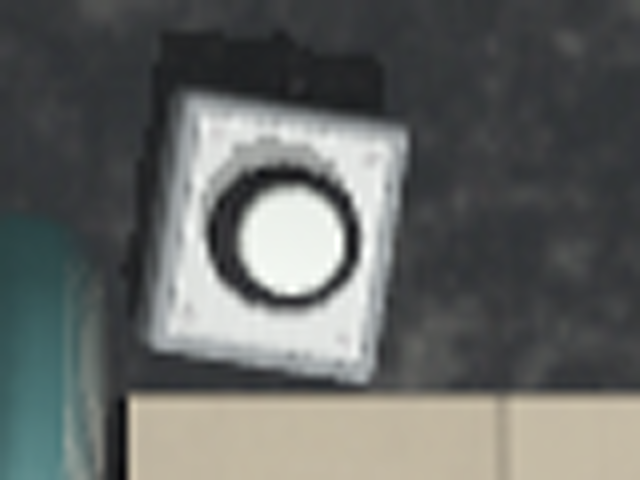

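The white button shows clearly at (290,240) in the crop. That gives (0.423, -0.246) at height 0.052, which agrees with the depth measurement.

jog_arm --pt "0.03 0 -0.0075 0.012 0 0.002 0" --pt "0.03 0 -0.0075 0.012 0 0.002 0" --pt "0.03 0 -0.0075 0 0 0 0" --pt "0.03 0 -0.0075 0 0 0 0" --pt "0.03 0 -0.0075 0 0 0 0" --pt "0.03 0 -0.0075 0 0 0 0" --pt "0.03 0 -0.0075 0 0 0 0" --pt "0 0 0 0 0 0 0"

```text
time: 16.68
tool_pos: [0.4174, -0.2539, 0.2455]
tcp_rot: [-1.33, 1.014, -0.996]
wrist_force: [0.0, 0.6, -0.0]
width: -0.001
```

```bash
python3 g.py .423 -.246 .10
```

```text
16.675 [ 0.4174 -0.2539  0.2455] [-0.5955 -0.0867  1.9836 -0.0032  1.2556  0.7016] 
 [[ 0.2713 -0.0107  0.9624]
 [-0.9625  0.0036  0.2713]
 [-0.0063 -0.9999 -0.0093]] 
 move [-0.0052  0.1455  0.0089]
```

jog_arm --pt "-0.005 0 0.009 0 0 0 0" --pt "0 0.03 0 0 0 0 0" --pt "0 0.03 0 0 0 0 0" --pt "0 0.03 0 0 0 0 0" --pt "0 0.03 0 0 0 0 0" --pt "0 0.025 0 0 0 0 0" --pt "0 0 0 0 0 0 0"

```text
time: 17.55
tool_pos: [0.4254, -0.2351, 0.0948]
tcp_rot: [-1.329, 1.011, -0.988]
wrist_force: [-0.2, 0.3, -0.3]
width: -0.002
```

```bash
python3 g.py .423 -.246 .07
```

```text
17.55 [ 0.4254 -0.2351  0.0948] [-0.557   0.0641  2.1358  0.0015  0.955   0.7317] 
 [[ 0.2775 -0.0106  0.9607]
 [-0.9607  0.0081  0.2776]
 [-0.0107 -0.9999 -0.008 ]] 
 move [ 0.0101  0.0247 -0.0051]
```

jog_arm --pt "0.01 0 -0.005 0 0 0 0" --pt "0 0.01 0 0 0 0 0" --pt "0 0.01 0 0 0 0 0" --pt "0 0 0 0 0 0 0" --pt "0 0 0 0 0 0 0"

```text
time: 18.18
tool_pos: [0.4258, -0.247, 0.0769]
tcp_rot: [-1.329, 1.005, -0.993]
wrist_force: [-0.3, -0.4, -0.0]
width: 0.001
```

jog_arm --pt "0 0.005 0 0 0 0 0" --pt "0 0.005 0 0 0 0 0" --pt "0 0.002 0 0 0 0 0" --pt "0 0 0 0 0 0 0"

```text
time: 18.68
tool_pos: [0.4262, -0.2473, 0.0648]
tcp_rot: [-1.329, 1.004, -0.994]
wrist_force: [-1.4, 0.8, 1.9]
width: 0.003
```

Contact is made. I'll press the rest in small steps.

jog_arm --pt "0 0.002 0 0 0 0 0" --pt "0 0.002 0 0 0 0 0" --pt "0 0.001 0 0 0 0 0" --pt "0 0 0 0 0 0 0"

```text
time: 19.18
tool_pos: [0.4262, -0.2474, 0.0604]
tcp_rot: [-1.329, 1.004, -0.993]
wrist_force: [-1.2, 0.9, 4.6]
width: 0.003
```

jog_arm --pt "0 0.0015 0 0 0 0 0" --pt "0 0.001 0 0 0 0 0" --pt "0 0.0005 0 0 0 0 0"

```text
time: 19.55
tool_pos: [0.4263, -0.2474, 0.06]
tcp_rot: [-1.329, 1.005, -0.993]
wrist_force: [-2.6, 0.7, 6.3]
width: 0.003
```

The TCP has stopped at 0.0600 and the force is above 5 N, so the button is at its bottom. I'll hold briefly, then retreat.

jog_arm --pt "0 0.002 0 0 0 0 0" --pt "0 0.002 0 0 0 0 0"

```text
time: 19.8
tool_pos: [0.4264, -0.2475, 0.0597]
tcp_rot: [-1.329, 1.006, -0.991]
wrist_force: [-8.1, 4.4, 22.2]
width: 0.0
```

jog_arm --pt "0 -0.01 0 0 0 0 0" --pt "0 -0.02 0 0 0 0 0" --pt "0 -0.03 0 0 0 0 0" --pt "0 -0.04 0 0 0 0 0" --pt "0 -0.04 0 0 0 0 0" --pt "0 -0.03 0 0 0 0 0" --pt "0.03 0 -0.01 0 0 0 0" --pt "0.03 0 -0.01 0 0 0 0" --pt "0.03 0 -0.01 0 0 0 0" --pt "0.03 0 -0.01 0 0 0 0"

```text
time: 21.05
tool_pos: [0.4237, -0.3766, 0.2324]
tcp_rot: [-1.33, 0.999, -0.992]
wrist_force: [0.2, -0.7, -0.9]
width: -0.0
```

jog_arm --pt "0.03 0 -0.01 0 0 0 0" --pt "0.03 0 -0.01 0 0 0 0" --pt "0 0 0 0 0 0 0" --pt "0 0 0 0 0 0 0" --pt "0 0 0 0 0 0 0"

```text
time: 21.68
tool_pos: [0.4209, -0.4423, 0.229]
tcp_rot: [-1.328, 1.002, -0.992]
wrist_force: [0.3, 0.4, 0.3]
width: 0.004
```

```bash
python3 - <<'E'
from h import *
np.set_printoptions(precision=4,suppress=True)
c=read_camera('top'); b=read_camera('side')
for t,h in dict(small_beaker_top=.058,large_beaker_top=.07,tall_bottle_top=.14,short_bottle_top=.095,check_button_top=.052,funnel=0,vial=0).items():
    r=spotter.spot_point(c,t)
    if r: print(t,r[0]['p'],r[0]['location'],world(c,*r[0]['location'],h=h))
v,u=np.mgrid[287:297,427:436]
P=np.array([world(c,a,d,z=c['range_z'][d,a]) for a,d in zip(u.ravel(),v.ravel())]); print('button z',np.median(P[:,2]))
s=readout.read_state(); print(s['tool_pos'],s['wrist_force'],abs(s['joint_vel']).max())
cv2.imwrite('pics/c4.png',np.hstack([cv2.resize(c['img'][200:320,180:480],(450,180)),b['img'][200:380,290:490]]) if 0 else np.vstack([cv2.resize(c['img'][200:320,180:480],(600,240)),cv2.resize(b['img'][190:430,270:470],(600,720))[:340]]))
E
```

```text
small_beaker_top 0.64 [322.6, 287.8] [0.4346 0.0483 0.058 ]
large_beaker_top 0.68 [220.7, 281.4] [0.4527 0.3228 0.07  ]
tall_bottle_top 0.82 [205.2, 283.1] [0.4513 0.3467 0.14  ]
short_bottle_top 0.7 [260.6, 292.3] [0.4249 0.2114 0.095 ]
check_button_top 0.62 [430.7, 292.9] [ 0.4202 -0.2453  0.052 ]
funnel 0.7 [306.2, 236.3] [0.5776 0.0954 0.    ]
vial 0.6 [377.9, 286.4] [ 0.4352 -0.1076  0.    ]
button z 0.053101804533844055
[ 0.4209 -0.443   0.2295] [-0.3401 -0.2573  0.0036] 0.0029288508602718496
```

View pics/c4.png

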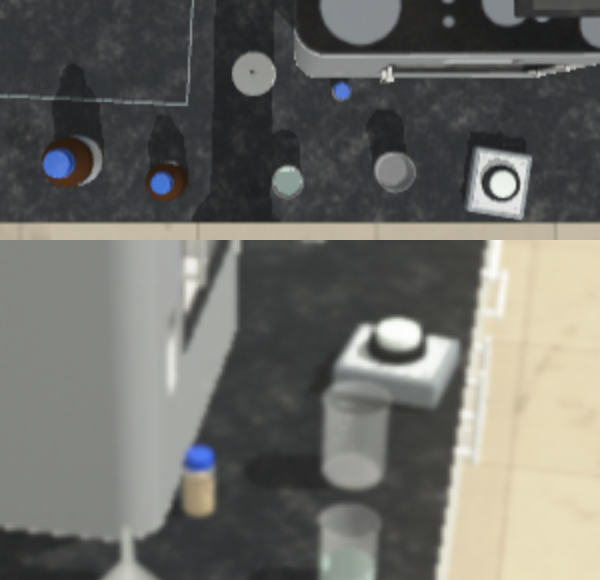

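The picture shows both bottles, both beakers, the funnel and the vial standing where they started, with the button raised and the hand clear. I'm handing in.

```bash
python3 -c "
from workcell import bot; print(bot.finish_job())"
```

```text
the job is handed in; nothing more can be done
None
```

I pointed at the small beaker, then at the tall bottle, pressed the white button fully down, moved clear and handed the job in at about 22 s. No verdict is reported.

- **Small beaker:** the closed fingertips stayed over its middle for about 3 s, with the grasp point about 51 mm above the rim and within about 2 mm of my position estimate.
- **Tall bottle:** the hand held over its cap for about 3 s, with the grasp point about 49 mm above it and within about 2 mm of my position estimate.
- **Button:** the force rose to about 6 N as the TCP stopped at z = 0.060 m, then to 22 N on the last push, so it was against its stop. The final depth reading at the button top was 53 mm, so it sprang back up.
- **Loose things:** in the last picture they all stood upright where they started, and the wrist force was about zero with the hand clear.

Three network results disagreed with the pictures, and I did not use them:
- An early `tall_bottle` mask landed on the button.
- In the last check, `large_beaker_top` was placed on the tall bottle.
- In the last check, `vial` was placed on the large beaker.

So for the large beaker and the vial, the last check is the picture alone, with no measured position. For the small beaker and tall bottle, the last network points were about 9 and 10 mm from the first. I put this down to network scatter, because the picture showed no shift.

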